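# Set the stock tags to match the bins

## Task

Set the hinged tags on the stock board to match the bins: with a fingertip, push over whichever tags are wrong, so that each tag in front of a bin heaped full leans back towards its bin (round disc face up) and any tag in front of a nearly empty bin leans forward towards the robot (two-bar face up). Do not shift, lift or tip the bins, the hammer, the bottle or the steel cylinder.

Things in the scene. Friction and masses are not known exactly. Their poses are not given: they have to be found in the camera images.
- board: Plywood stock board lying on the bench, 260 x 390 x 12 mm thick; origin at the centre of its underside; +x points away from the robot (turned up to 0.28 rad either way), +y left along the row. Four tags stand in a row along y, 90 mm apart, hinge line 80 mm nearer the robot than the centre; one bin stands directly behind each tag.
- tag_a_hinge (a point): Middle of tag a's hinge pin, 24 mm above the bench, fixed; axes parallel to the board's. The tag's own bin is centred 150 mm from here along +x (neighbours 90 mm to either side). Which place in the row has which tag varies. Its low steel stand with cross wires that stop the tag is 59 mm wide and stays within 15 mm of the pin in x and in height.
- tag_a_top (a point): Middle of tag a's free edge (upper when it stands), 70 mm from the hinge pin; moves with the tag. The tag is a plain aluminium plate, 50 mm wide, 4 mm thick, about 40 g.
- tag_a (a joint): Angle of tag a, rad: 0 upright; +0.6 leaning on its stop towards its bin, away from the robot (disc face up; free edge 40 mm behind the pin, 58 mm above it); -0.6 leaning on its stop towards the robot (two-bar face up; mirror image). It swings freely and falls to the stop on whichever side of upright it is; under 1 N pushes it over.
- tag_b_hinge (a point): Middle of tag b's hinge pin, 24 mm above the bench, fixed; axes parallel to the board's. The tag's own bin is centred 150 mm from here along +x (neighbours 90 mm to either side). Which place in the row has which tag varies. Its low steel stand with cross wires that stop the tag is 59 mm wide and stays within 15 mm of the pin in x and in height.
- tag_b_top (a point): Middle of tag b's free edge (upper when it stands), 70 mm from the hinge pin; moves with the tag. The tag is a plain aluminium plate, 50 mm wide, 4 mm thick, about 40 g.
- tag_b (a joint): Angle of tag b, rad: 0 upright; +0.6 leaning on its stop towards its bin, away from the robot (disc face up; free edge 40 mm behind the pin, 58 mm above it); -0.6 leaning on its stop towards the robot (two-bar face up; mirror image). It swings freely and falls to the stop on whichever side of upright it is; under 1 N pushes it over.
- tag_c_hinge (a point): Middle of tag c's hinge pin, 24 mm above the bench, fixed; axes parallel to the board's. The tag's own bin is centred 150 mm from here along +x (neighbours 90 mm to either side). Which place in the row has which tag varies. Its low steel stand with cross wires that stop the tag is 59 mm wide and stays within 15 mm of the pin in x and in height.
- tag_c_top (a point): Middle of tag c's free edge (upper when it stands), 70 mm from the hinge pin; moves with the tag. The tag is a plain aluminium plate, 50 mm wide, 4 mm thick, about 40 g.
- tag_c (a joint): Angle of tag c, rad: 0 upright; +0.6 leaning on its stop towards its bin, away from the robot (disc face up; free edge 40 mm behind the pin, 58 mm above it); -0.6 leaning on its stop towards the robot (two-bar face up; mirror image). It swings freely and falls to the stop on whichever side of upright it is; under 1 N pushes it over.
- tag_d_hinge (a point): Middle of tag d's hinge pin, 24 mm above the bench, fixed; axes parallel to the board's. The tag's own bin is centred 150 mm from here along +x (neighbours 90 mm to either side). Which place in the row has which tag varies. Its low steel stand with cross wires that stop the tag is 59 mm wide and stays within 15 mm of the pin in x and in height.
- tag_d_top (a point): Middle of tag d's free edge (upper when it stands), 70 mm from the hinge pin; moves with the tag. The tag is a plain aluminium plate, 50 mm wide, 4 mm thick, about 40 g.
- tag_d (a joint): Angle of tag d, rad: 0 upright; +0.6 leaning on its stop towards its bin, away from the robot (disc face up; free edge 40 mm behind the pin, 58 mm above it); -0.6 leaning on its stop towards the robot (two-bar face up; mirror image). It swings freely and falls to the stop on whichever side of upright it is; under 1 N pushes it over.
- full_bin_a: Loose yellow plastic bin, heaped full of round brass blanks, the heap up to 66 mm above the bin's underside; 90 mm (x) x 76 mm (y) x 50 mm high; stands on the board, its front wall about 105 mm behind the hinge line. Origin at the centre of its underside, axes as the board's. Which place in the row it has varies.
- full_bin_b: Loose yellow plastic bin, heaped full of round brass blanks, the heap up to 66 mm above the bin's underside; 90 mm (x) x 76 mm (y) x 50 mm high; stands on the board, its front wall about 105 mm behind the hinge line. Origin at the centre of its underside, axes as the board's. Which place in the row it has varies.
- full_bin_c: Loose yellow plastic bin, heaped full of round brass blanks, the heap up to 66 mm above the bin's underside; 90 mm (x) x 76 mm (y) x 50 mm high; stands on the board, its front wall about 105 mm behind the hinge line. Origin at the centre of its underside, axes as the board's. Which place in the row it has varies.
- low_bin: Loose yellow plastic bin, nearly empty, two brass blanks lying on its floor; 90 mm (x) x 76 mm (y) x 50 mm high; stands on the board, its front wall about 105 mm behind the hinge line. Origin at the centre of its underside, axes as the board's. Which place in the row it has varies.
- hammer: Bystander: hammer lying on the bench, left of the board, 240 mm long.
- oil_bottle: Bystander: grey bottle, 52 mm across, 120 mm tall, standing right of the board; origin at the centre of its underside.
- steel_bush: Bystander: steel cylinder, 44 mm across, 40 mm tall, standing right of the board, nearer the robot; origin at the centre of its underside.
Mind the look-alikes: they are no part of the job. Leave any pink or turquoise look-alike of the full_bin_b alone.

How it is judged:
At the end, for the whole second after the job is handed in: Each of the three tags in front of a heaped bin rests leaning towards its bin (joint above 0.45 rad), the one in front of the nearly empty bin rests leaning towards the robot (joint below -0.45 rad), all at rest (under 0.2 rad/s) ((y of full_bin_a in the frame of tag_a_hinge below -0.045 m or y of full_bin_a in the frame of tag_a_hinge above 0.045 m or value of joint tag_a above 0.45 rad) and (y of full_bin_b in the frame of tag_a_hinge below -0.045 m or y of full_bin_b in the frame of tag_a_hinge above 0.045 m or value of joint tag_a above 0.45 rad) and (y of full_bin_c in the frame of tag_a_hinge below -0.045 m or y of full_bin_c in the frame of tag_a_hinge above 0.045 m or value of joint tag_a above 0.45 rad) and (y of low_bin in the frame of tag_a_hinge below -0.045 m or y of low_bin in the frame of tag_a_hinge above 0.045 m or value of joint tag_a below -0.45 rad) and velocity of joint tag_a between -0.2 and 0.2 rad/s and (y of full_bin_a in the frame of tag_b_hinge below -0.045 m or y of full_bin_a in the frame of tag_b_hinge above 0.045 m or value of joint tag_b above 0.45 rad) and (y of full_bin_b in the frame of tag_b_hinge below -0.045 m or y of full_bin_b in the frame of tag_b_hinge above 0.045 m or value of joint tag_b above 0.45 rad) and (y of full_bin_c in the frame of tag_b_hinge below -0.045 m or y of full_bin_c in the frame of tag_b_hinge above 0.045 m or value of joint tag_b above 0.45 rad) and (y of low_bin in the frame of tag_b_hinge below -0.045 m or y of low_bin in the frame of tag_b_hinge above 0.045 m or value of joint tag_b below -0.45 rad) and velocity of joint tag_b between -0.2 and 0.2 rad/s and (y of full_bin_a in the frame of tag_c_hinge below -0.045 m or y of full_bin_a in the frame of tag_c_hinge above 0.045 m or value of joint tag_c above 0.45 rad) and (y of full_bin_b in the frame of tag_c_hinge below -0.045 m or y of full_bin_b in the frame of tag_c_hinge above 0.045 m or value of joint tag_c above 0.45 rad) and (y of full_bin_c in the frame of tag_c_hinge below -0.045 m or y of full_bin_c in the frame of tag_c_hinge above 0.045 m or value of joint tag_c above 0.45 rad) and (y of low_bin in the frame of tag_c_hinge below -0.045 m or y of low_bin in the frame of tag_c_hinge above 0.045 m or value of joint tag_c below -0.45 rad) and velocity of joint tag_c between -0.2 and 0.2 rad/s and (y of full_bin_a in the frame of tag_d_hinge below -0.045 m or y of full_bin_a in the frame of tag_d_hinge above 0.045 m or value of joint tag_d above 0.45 rad) and (y of full_bin_b in the frame of tag_d_hinge below -0.045 m or y of full_bin_b in the frame of tag_d_hinge above 0.045 m or value of joint tag_d above 0.45 rad) and (y of full_bin_c in the frame of tag_d_hinge below -0.045 m or y of full_bin_c in the frame of tag_d_hinge above 0.045 m or value of joint tag_d above 0.45 rad) and (y of low_bin in the frame of tag_d_hinge below -0.045 m or y of low_bin in the frame of tag_d_hinge above 0.045 m or value of joint tag_d below -0.45 rad) and velocity of joint tag_d between -0.2 and 0.2 rad/s); the robot touches nothing.
It fails at once if a bin is shifted or lifted by more than 15 mm, or tipped over (distance of any of full_bin_a, full_bin_b, full_bin_c, low_bin from where it was at the start of the episode above 0.015 m or angle between any of full_bin_a, full_bin_b, full_bin_c, low_bin's own z axis and vertical above 0.25 rad).
It fails at once if the hammer is shifted or lifted by more than 15 mm, or tipped over (distance of hammer from where it was at the start of the episode above 0.015 m).
It fails at once if the bottle is shifted or lifted by more than 15 mm, or tipped over (distance of oil_bottle from where it was at the start of the episode above 0.015 m or angle between oil_bottle's own z axis and vertical above 0.25 rad).
It fails at once if the steel cylinder is shifted or lifted by more than 15 mm, or tipped over (distance of steel_bush from where it was at the start of the episode above 0.015 m or angle between steel_bush's own z axis and vertical above 0.25 rad).
It also fails if it takes over 69 s, if anything falls off the work surface, if the arm or the gripper's body presses on something with over 40 N, if the wrist force passes 120 N, or if a joint passes its speed limit or range.

## Robot

A 6-joint arm with a two-finger parallel gripper is mounted at the origin on the work surface. World frame = base frame: x ahead of the robot, y to its left, z up, the work surface at z = 0. Lengths are in m, angles in rad, forces in N, time in s.
With the tool pointing down it reaches from about 0.3 to 0.85 m from the base axis. Payload 4.2 kg.
Tool frame: the origin (TCP) lies between the finger pads; the fingertips stand 11 mm ahead of it and the grasp point (between the pads) lies 8 mm behind it; z points along the fingers, y is the line along which they close (so a half turn about z gives the same grasp; the last joint's range is limited). The gripper opens to 91 mm and grips with 3 to 60 N. Pads are 32 mm wide; open, the fingers measure 118 mm over their backs; the gripper's body (76 mm by 178 mm) begins 60 mm behind the grasp point.
Start: joints at [1.207, 0.32, 1.565, -0, 1.257, -0.02], TCP at [0.194, 0.541, 0.225] pointing down, gripper open.
Joint ranges: [-3.11, 3.11], [-0.84, 2.01], [0.21, 2.61], [-1.34, 4.49], [0.05, 2.63], [-2.56, 2.56]. Speed limits (rad/s): [2.57, 2.57, 3.14, 3.14, 3.14, 3.14].

## Interface

Orientations are given as a unit quaternion [w, x, y, z].
In Python, from bench import manip, effector, planner, optics, ticket gives the robot as it stands. The module is installed in compiled form; this text tells all that it offers. Calls block until the motion is done:
- manip.move_to(position, orientation): joint-space move of the TCP to a pose.
- manip.movel(position, rate=0.15, rotation=None, guard=None): straight line of the TCP; rotation=None keeps the orientation; rate is the mean speed in m/s. With guard (N) it stops when the force on the tool has changed by that much, and returns True; else False.
- manip.goto_joints(angles): joint-space move.
- effector.command_gripper(opening, f_grip=None): opening from 0.0 (shut) to 1.0 (fully open); f_grip is the grip in N (None keeps the last); returns when the fingers have stopped.
- manip.wait(seconds).
- planner.inverse_kinematics(position, orientation): joint angles nearest the present ones, or None.
- manip.state(): the state.
- optics.camera(name): name is "scene" or "top"; returns the picture (384x512x3 uint8, red, green, blue); there is no depth.
- optics.get_calibration(name): a dict with "intrinsics" (3x3 intrinsics, pixels), "k1" (the pictures are not rectified: a ray, as slopes to the right and down, at radius r is drawn at 1 + k1 r^2 times it, then the intrinsics apply), "R" (3x3) and "t" (3): a world point X has camera coordinates R X + t. Camera axes: x right, y down, z forward; pixel columns grow to the right and rows downward; lengths in m; the calibration is good to about 2 mm. A picture is of the moment at which its call begins. get_calibration takes no time and is no camera call.
A pose or a line that the arm cannot do raises manip.PlanningError and nothing moves.
- ticket.hand_in(): hands the job in; it is judged then, once.
The state is a dict: "time_s": time; "qpos": joint angles; "qvel": joint speeds; "effort": joint torques, N m; "ee_pos": TCP position; "tcp_rot": TCP orientation; "force": force on the tool from outside, world axes, zero at the start; "torque": the same for the moment, N m; "opening": opening from 0.0 (shut) to 1.0 (fully open); "grasp_force": force on a finger pad.
Only numpy, scipy, OpenCV 4.12 (cv2) and the standard library are available. Lean on these libraries where they do the work, as an engineer would, in place of code of your own. Each camera call takes 0.05 s, during which the arm holds its last target. There are 200 camera calls.

## Working session

There is one attempt and no reset: what is moved stays moved. The work goes in short steps, each a Python script; the robot and the scene stay as the last script left them, time stands still between calls to the robot, and variables do not carry over. Pictures are saved under pics/ and viewed, at most 10 in all, crops included, and the job is handed in when it is done.

```bash
mkdir -p pics
python3 - <<'E'
from bench import manip, effector, planner, optics, ticket
import cv2
for n in("scene","top"):
    im=optics.camera(n); cv2.imwrite(f"pics/{n}0.png",im[...,::-1]); c=optics.get_calibration(n); print(n,c)
print(manip.state())
E
```

```text
scene {'intrinsics': array([[384.01560077,   0.        , 249.48470536],
       [  0.        , 384.01560077, 195.18614367],
       [  0.        ,   0.        ,   1.        ]]), 'k1': -0.046703320574821204, 'R': array([[ 0.18336371,  0.98283986, -0.02008883],
       [ 0.70691028, -0.14603036, -0.69206429],
       [-0.68312195,  0.11269847, -0.72155627]]), 't': array([-0.1716836 , -0.37263799,  1.51538396])}
top {'intrinsics': array([[464.13791052,   0.        , 257.90494018],
       [  0.        , 464.13791052, 196.25166537],
       [  0.        ,   0.        ,   1.        ]]), 'k1': 0.036619810889771974, 'R': array([[ 0.02396043, -0.9996937 , -0.00619634],
       [-0.98917795, -0.02281003, -0.14493684],
       [ 0.14475111,  0.00960203, -0.98942151]]), 't': array([0.06050902, 0.6501538 , 1.30270909])}
{'time_s': 0.1, 'qpos': array([ 1.20700854e+00,  3.20248741e-01,  1.56554596e+00, -2.01978599e-05,
        1.25736324e+00, -1.99876452e-02]), 'qvel': array([ 0.0007395 , -0.00350449, -0.00090421,  0.00080626, -0.00177534,
        0.00079332]), 'effort': array([ 9.31075992e-04, -4.13335168e+01, -2.32511348e+01,  7.27492827e-02,
        4.21467551e-02, -6.02352770e-05]), 'ee_pos': array([0.19366337, 0.54096112, 0.22419669]), 'tcp_rot': array([-1.39831668e-04,  1.71051596e-01,  9.85261762e-01, -7.70111150e-04]), 'force': array([-0.51129616, -0.59818755,  0.21544114]), 'torque': array([-0.04284264, -0.00781601,  0.00809568]), 'grasp_force': 0.0, 'opening': 0.9979991074040332}
```

View pics/scene0.png

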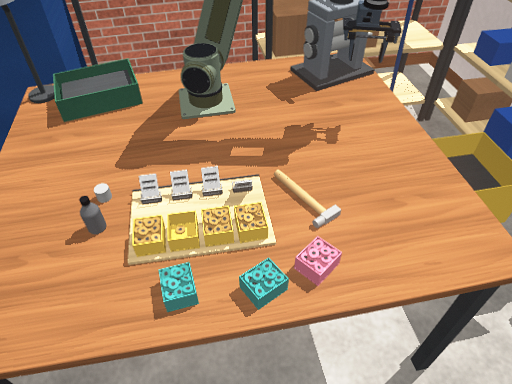

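View pics/top0.png

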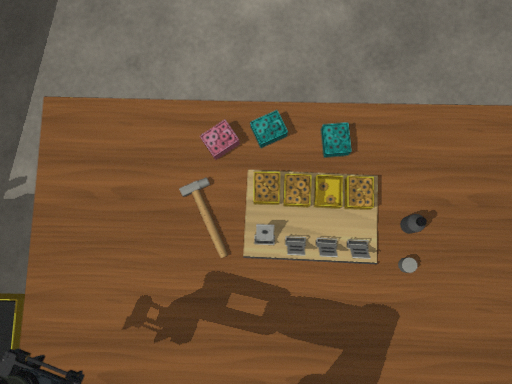

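The top view shows bins left to right (+y to -y): full (267,187), full (298,189), low (330,190), full (361,191). The tags are disc-up at (264,233), with two-bar tags at (297,244), (328,246) and (360,247). So the 2nd and 4th look wrong. Next I'll check with crops and measure.

```bash
cat > h.py <<'E'
import numpy as np, cv2
from bench import manip, effector, planner, optics, ticket
def ray(n,uv):
    c=optics.get_calibration(n);K=c["intrinsics"]
    d=np.array([c["k1"],0,0,0,0.]);p=cv2.undistortPoints(np.array(uv,float).reshape(-1,1,2),K,d).reshape(-1,2)
    D=np.c_[p,np.ones(len(p))]@c["R"]; return -c["R"].T@c["t"],D
def onplane(n,uv,z):
    o,D=ray(n,uv); return o+D*((z-o[2])/D[:,2])[:,None]
def tri(a,b):
    o1,d1=ray("top",[a]);o2,d2=ray("scene",[b]);d1=d1[0];d2=d2[0]
    s=np.linalg.lstsq(np.c_[d1,-d2],o2-o1,rcond=None)[0]
    p,q=o1+s[0]*d1,o2+s[1]*d2; return (p+q)/2,np.linalg.norm(p-q)
E
python3 - <<'E'
from h import *
for n,(x,y,w,h),z in(("top",(238,162,150,106),0),("scene",(122,165,160,102),0)):
    im=cv2.imread(f"pics/{n}0.png");
    cv2.imwrite(f"pics/{n}c.png",cv2.resize(im[y:y+h,x:x+w],None,fx=5,fy=5,interpolation=cv2.INTER_CUBIC))
    hsv=cv2.cvtColor(im,cv2.COLOR_BGR2HSV); 
    m=cv2.inRange(hsv,(20,150,90),(35,255,255)); _,l,s,c=cv2.connectedComponentsWithStats(m)
    print(n,[(s[i,4],c[i].round(1)) for i in range(1,len(s)) if s[i,4]>60])
    print(hsv[225,255] if n=="top" else hsv[252,180])
E
```

```text
top [(np.int32(234), array([267. , 189.2])), (np.int32(296), array([297.2, 191.9])), (np.int32(814), array([328.6, 190.8])), (np.int32(327), array([357.8, 193.6])), (np.int32(123), array([ 12.9, 321. ]))]
[ 20 107 158]
scene [(np.int32(2740), array([485.1, 168.1])), (np.int32(405), array([251.4, 231.8])), (np.int32(913), array([183. , 230.8])), (np.int32(447), array([151.3, 244.9])), (np.int32(350), array([218.6, 237.9]))]
[ 20  92 211]
```

View pics/topc.png

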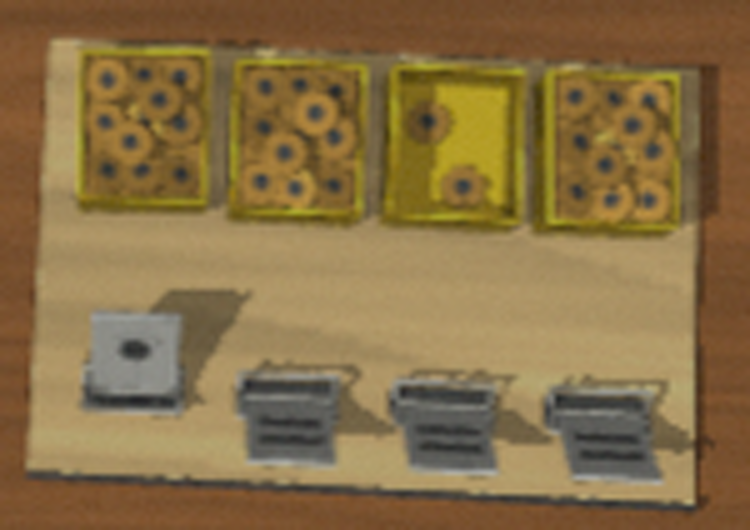

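View pics/scenec.png

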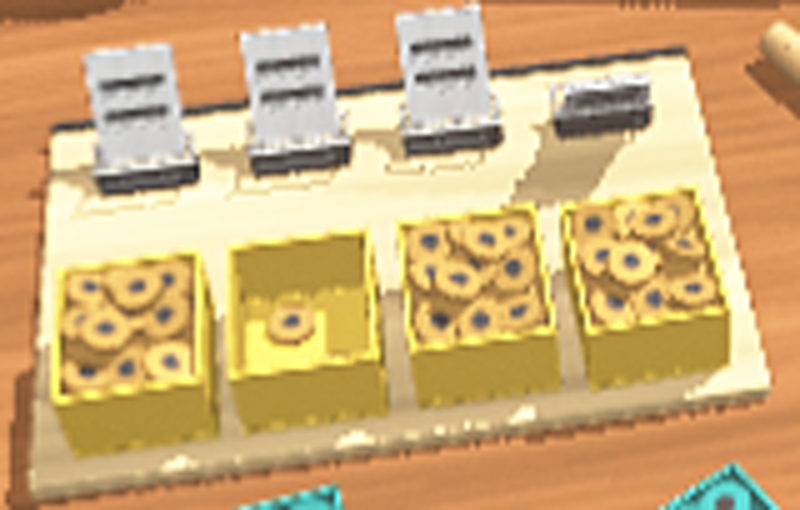

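The crops confirm it. Tag 2's free edge is at top crop (291,463) and scene crop (436,10). Tag 4's is at top crop (617,477) and scene crop (128,48). Both are two-bar up in front of heaped bins. Tags 1 and 3 are already right.

```bash
cat >> h.py <<'E'
T=lambda p:(np.array(p,float)+.5)/5-.5+[238,162]
S=lambda p:(np.array(p,float)+.5)/5-.5+[122,165]
def board():
    P=onplane("top",[T(p) for p in((52,40),(698,68),(695,505),(28,473))],.012)  # TL TR BR BL
    c=P.mean(0); x=(P[0]+P[1]-P[2]-P[3])[:2]; y=(P[0]+P[3]-P[1]-P[2])[:2]
    ya=np.arctan2(*x[::-1]),np.arctan2(*y[::-1])-np.pi/2
    return c[:2],np.mean(ya),ya,P
E
python3 - <<'E'
from h import *
c,yaw,ya,P=board(); print(c,yaw,ya,[np.linalg.norm(P[i]-P[i-1]) for i in range(4)])
Q=onplane("scene",[S(p) for p in((770,392),(32,495),(52,128),(688,50))],.012)
print("scene corners",Q.mean(0)); print(P[:,:2],Q[:,:2])
R=np.array([[np.cos(yaw),-np.sin(yaw)],[np.sin(yaw),np.cos(yaw)]])
for t,s in(((291,463),(436,10)),((617,477),(128,48)),((454,470),(285,30))):
    p,e=tri(T(t),S(s)); print("edge",p,e,"board frame",R.T@(p[:2]-c))
for y in(.135,.045,-.045,-.135): print("hinge",c+R@[-.08,y])
E
```

```text
[ 0.60041541 -0.08268147] -0.02310439262394686 (np.float64(-0.023963192272475547), np.float64(-0.02224559297541817)) [np.float64(0.25897167990064124), np.float64(0.387447738158473), np.float64(0.25921459619313597), np.float64(0.38913710256227907)]
scene corners [ 0.60056458 -0.08174299  0.012     ]
[[ 0.73417181  0.10789179]
 [ 0.72567639 -0.2794628 ]
 [ 0.46651735 -0.27409647]
 [ 0.4752961   0.1149416 ]] [[ 0.73969106  0.1071191 ]
 [ 0.72934438 -0.27765603]
 [ 0.46085075 -0.27405779]
 [ 0.47237214  0.11762275]]
edge [ 0.48312242 -0.03421631  0.08301697] 0.0010502437891088594 board frame [-0.11838135  0.04574248]
edge [ 0.47999946 -0.21336538  0.08425671] 0.0006678114642208395 board frame [-0.11736471 -0.13343092]
edge [ 0.48159968 -0.12346703  0.08267107] 0.001184308726229885 board frame [-0.11784178 -0.0435196 ]
hinge [0.52355558 0.05413069]
hinge [ 0.52147637 -0.03584529]
hinge [ 0.51939716 -0.12582127]
hinge [ 0.51731795 -0.21579725]
```

```bash
cat > go.py <<'E'
from h import *
from scipy.spatial.transform import Rotation as Ro
c,yaw,_,_=board(); R=Ro.from_euler("z",yaw).as_matrix()[:2,:2]
qs=[(Ro.from_euler("z",yaw+k)*Ro.from_euler("x",np.pi)).as_quat(scalar_first=True) for k in(0,np.pi)]
W=lambda x,y,z:np.r_[c+R@[-.08+x,y],z]
effector.command_gripper(0.0)
J=[(j,q) for q in qs if (j:=planner.inverse_kinematics(W(-.08,.045,.2),q)) is not None]
q=min(J,key=lambda a:np.abs(a[0]-manip.state()["qpos"]).max())[1]
for y in(.045,-.135):
    manip.move_to(W(-.08,y,.2),q)
    manip.movel(W(-.08,y,.073),rate=.1)
    hit=manip.movel(W(.003,y,.073),rate=.05,guard=15)
    print(y,hit,manip.state()["ee_pos"],manip.state()["force"])
    manip.movel(W(-.03,y,.073),rate=.1)
    manip.movel(W(-.03,y,.2),rate=.15)
manip.goto_joints([1.207,.32,1.565,0,1.257,-.02]); manip.wait(.5)
print(manip.state()["time_s"])
for n,(x,y,w,h) in dict(top=(238,162,150,106),scene=(122,165,160,102)).items():
    im=optics.camera(n)[...,::-1]
    cv2.imwrite(f"pics/{n}1.png",cv2.resize(im[y:y+h,x:x+w],None,fx=5,fy=5) if n=="scene" else im)
E
python3 go.py
```

```text
0.045 False [ 0.5242062  -0.03590803  0.07302337] [ 0.00278814 -0.23199805  0.06971337]
-0.135 False [ 0.52005559 -0.21584453  0.07301525] [-0.31763931 -1.41882516 -0.15640294]
17.2583
```

View pics/scene1.png

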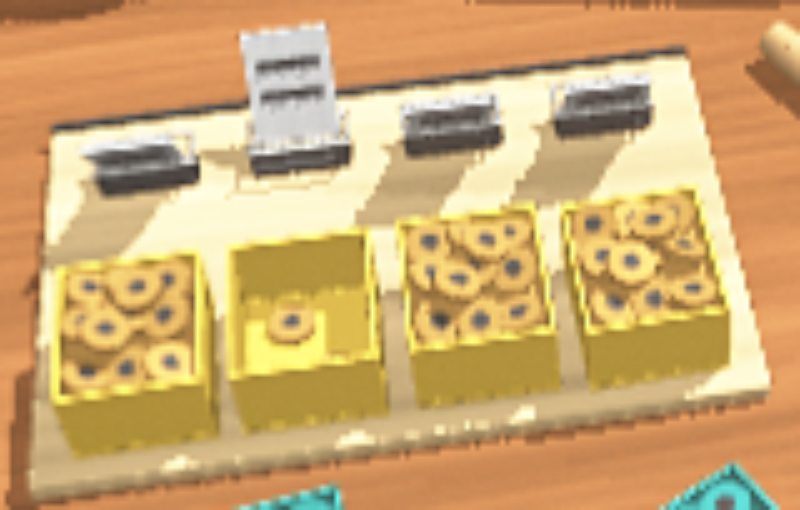

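View pics/top1.png

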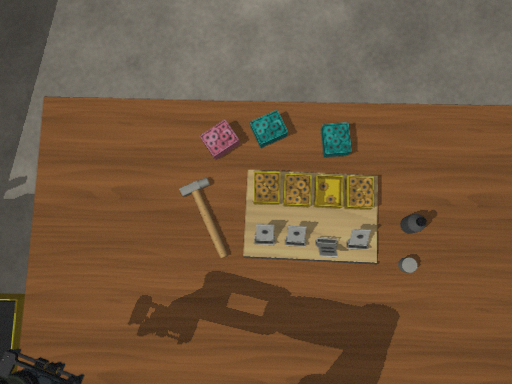

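Tags at (264,233), (296,235) and (359,238) are now disc-up. The tag before the low bin, at (328,246), still leans forward, and nothing else has moved.

```bash
python3 -c "
from bench import ticket
print(ticket.hand_in())"
```

```text
the job is handed in; nothing more can be done
None
```

I pushed the two wrong tags (second and fourth from the left) back towards their full bins, left the other two as they were, and handed the job in at about 17 s; the final pictures show all four tags matching their bins and nothing else visibly moved, but the hand-in gave no verdict.

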